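# Pack the smear-sampling tray

### The job

Pack the sampling tray: put the white specimen cup, the small white bottle, the small brown dropper bottle and the little box of cover glasses each into the insert made to its size and shape, standing upright and right down on the pocket floor. The large white bottle and the large brown bottle look similar but are bench stock: leave them standing where they are. Set things down rather than dropping them.

Things in the scene. Friction and masses are not known exactly. Their poses are not given: they have to be found in the camera images.
- cup: White plastic specimen cup with a white screw lid, 62 mm high: body 47 mm across up to 50 mm, lid 52 mm across from 50 to 62 mm. Loose, 25 to 50 g, upright. Origin at the centre of its underside, z up. Goes into insert_cup.
- small_bottle: Small white round plastic bottle, 38 mm across and 74 mm high; straight up to 40 mm, shoulder tapering to about 60 mm, green cap 25 mm across above it. Loose, 35 to 70 g, upright. Origin at the centre of its underside, z up. Goes into insert_bottle.
- dropper: Small brown dropper bottle with a white cap, 26 mm across and 58 mm high: straight up to 35 mm, shoulder to 46 mm, cap 17 mm across above. Loose, 20 to 42 g, upright. Origin at the centre of its underside, z up. Goes into insert_dropper.
- glass_box: Small flat white box of cover glasses, 29 mm (x) by 34 mm (y), 15 mm high, lying flat. Loose, 10 to 20 g. Origin at the centre of its underside, z up. Goes into insert_box, long side along the pocket's long side (the other way round also fits).
- big_white: Look-alike to be left alone: large white bottle with a blue cap, 62 mm across, 130 mm high. Loose. Origin at the centre of its underside, z up.
- big_brown: Look-alike to be left alone: large brown bottle with a black cap, 57 mm across, 118 mm high. Loose. Origin at the centre of its underside, z up.
- insert_cup: Fixed grey plastic block 88x88 mm, 30 mm high, one of four standing 2 by 2 at 91 mm pitch in a low aluminium tray (192 mm square, rim 20 mm high); which corner changes. Origin: centre of underside, 4.5 mm above the worktop; x, y along edges, z up. Round pocket in mid-top, 58 mm across, 20 mm deep, mouth flared 3 mm all round; its floor 10 mm above the origin.
- insert_bottle: Fixed grey plastic block 88x88 mm, 30 mm high, one of four standing 2 by 2 at 91 mm pitch in a low aluminium tray (192 mm square, rim 20 mm high); which corner changes. Origin: centre of underside, 4.5 mm above the worktop; x, y along edges, z up. Round pocket in mid-top, 48 mm across, 20 mm deep, mouth flared 3 mm all round; its floor 10 mm above the origin.
- insert_dropper: Fixed grey plastic block 88x88 mm, 30 mm high, one of four standing 2 by 2 at 91 mm pitch in a low aluminium tray (192 mm square, rim 20 mm high); which corner changes. Origin: centre of underside, 4.5 mm above the worktop; x, y along edges, z up. Round pocket in mid-top, 36 mm across, 20 mm deep, mouth flared 3 mm all round; its floor 10 mm above the origin.
- insert_box: Fixed grey plastic block 88x88 mm, 30 mm high, one of four standing 2 by 2 at 91 mm pitch in a low aluminium tray (192 mm square, rim 20 mm high); which corner changes. Origin: centre of underside, 4.5 mm above the worktop; x, y along edges, z up. Shallow pocket in mid-top, 40 mm (x) by 46 mm (y), 6 mm deep, mouth flared 3 mm all round; its floor 24 mm above the origin.
Not all that is in view belongs to the job. Leave any black look-alike of the insert_dropper alone.

How it is judged (in metres and radians):
At the end, for the whole second after the job is handed in: Cup, small bottle, dropper bottle and cover-glass box each stand in their own insert: axis within 10 mm of the insert's centre, underside within 4 mm of the pocket floor, upright within 0.12 rad, released and at rest. Both large bottles stand upright (0.15 rad) within 30 mm of where they began (horizontal distance between cup and insert_cup below 0.01 m and z of cup in the frame of insert_cup below 0.014 m and angle between each of cup, small_bottle, dropper, glass_box's own z axis and vertical below 0.12 rad and linear speed of each of cup, small_bottle, dropper, glass_box below 0.02 m/s and contact force between each of cup, small_bottle, dropper, glass_box and the fingers below 0.1 N and horizontal distance between small_bottle and insert_bottle below 0.01 m and z of small_bottle in the frame of insert_bottle below 0.014 m and horizontal distance between dropper and insert_dropper below 0.01 m and z of dropper in the frame of insert_dropper below 0.014 m and horizontal distance between glass_box and insert_box below 0.01 m and z of glass_box in the frame of insert_box below 0.028 m and distance of each of big_white, big_brown from where it was at the start of the episode below 0.03 m and angle between each of big_white, big_brown's own z axis and vertical below 0.15 rad); the robot touches nothing.
It fails at once if a large bottle is pushed more than 30 mm or tipped (distance of any of big_white, big_brown from where it was at the start of the episode above 0.03 m or angle between any of big_white, big_brown's own z axis and vertical above 0.4 rad).
It fails at once if a thing is dropped: it moves at more than 0.75 m/s (a fall of about 3 cm) while out of the fingers ((linear speed of cup above 0.75 m/s and contact force between cup and the fingers below 0.05 N) or (linear speed of small_bottle above 0.75 m/s and contact force between small_bottle and the fingers below 0.05 N) or (linear speed of dropper above 0.75 m/s and contact force between dropper and the fingers below 0.05 N) or (linear speed of glass_box above 0.75 m/s and contact force between glass_box and the fingers below 0.05 N)).
It also fails if it takes over 99 s, if anything falls off the work surface, if the arm or the gripper's body presses on something with over 40 N, if the wrist force passes 120 N, or if a joint passes its speed limit or range.

### The arm

A 6-joint arm with a two-finger parallel gripper is mounted at the origin on a cart in front of the work surface, level with it; the furniture and walls round the work are solid. World frame = base frame: x ahead of the robot, y to its left, z up, the work surface at z = 0. Lengths are in mm, angles in rad, forces in N, time in s.
With the tool pointing down it reaches from about 375 to 925 mm from the base axis. Payload 5.7 kg.
Tool frame: the origin (TCP) lies on the centre line of the jaws, within the pads' length; the fingertips stand 17 mm ahead of it and the grasp point (between the pads) lies 2 mm behind it; z points along the fingers, y is the line along which they close (so a half turn about z gives the same grasp; the last joint's range is limited). The gripper opens to 85 mm and grips with 20 to 120 N. Pads are 22 mm wide; open, the fingers measure 114 mm over their backs; the gripper's body (76 mm by 85 mm) begins 54 mm behind the grasp point. The pads swing forward as they close: fully open they stand 13 mm farther back than shut.
Start: joints at [1.043, 0.359, 1.51, -0, 1.272, -0.115], TCP at [240.696, 549.573, 248.267] pointing down, gripper open.
Joint ranges: [-2.97, 2.97], [-1.01, 2.36], [0.21, 2.38], [-0.96, 4.11], [0.2, 2.71], [-2.98, 2.98]. Speed limits (rad/s): [2.39, 2.39, 3.14, 3.14, 3.14, 3.14].

### API

Orientations are given as a unit quaternion [w, x, y, z].
In Python, from bench import ctrl gives the robot as it stands. The module is installed in compiled form; this text tells all that it offers.
- The arm moves only by the tool arm_command, never from a script. Its argument "plan" is a list of rows, each a list of 7 numbers: the turn, a rotation vector about the tool's x, y, z normalised to -1 to 1, where 1 is 5 degrees, then the shift along the tool's x, y, z normalised to -1 to 1, where 1 is 25 mm, then the opening, from -1 (shut) to 1 (fully open), so that 0 is half open. A call has 1 to 10 rows; each row shifts and turns the commanded pose from where the row before left it, along the tool's axes as they then stand; what a row does not reach is not made up. A row lasts 1/12 s, in which the tool goes at most 41.7 mm and 7.16 degrees, less where a joint would pass 70% of its speed; a pose out of reach is approached as far as the arm can. A call with a number of a shift or a turn outside -1 to 1 is refused whole. A call with a gripper value outside its range is refused whole. The fingers move at their own pace and stop on an object; "force" is the grip in N (left out, the last holds). Time passes only in rows, so rows that do not move let the fingers close. It gives the time, the measured TCP pose, the force, the opening and the grip force at its end, in the units of the state.
- ctrl.state(): the state, without advancing time (a new reading comes with each control period).
- ctrl.read_camera(name): name is "side" or "top" or "wrist"; returns a dict with "img" (480x640x3 uint8, red, green, blue), "range_z" (480x640 float32, mm along the optical axis (not along the pixel's ray), 0 where there is no reading), "fx", "fy", "cx", "cy" (pixels), "distortion" ([k1, k2, p1, p2, k3] as OpenCV has them; the pictures are not rectified), "world_from_camera" (4x4, takes a point from camera to world coordinates); the wrist camera has in their place "hand_eye" (4x4, takes a point from camera to tool coordinates, whose origin is the TCP and whose axes are the flange's). Camera axes: x right, y up, looking along -z (the intrinsics and any distortion apply to the point x, -y, -z); pixel columns grow to the right and rows downward; lengths in mm; the calibration is good to about 2 mm. A picture is of the moment at which its call begins: read the wrist's pose just before it.
- ctrl.job_done(): hands the job in; it is judged then, once.
The state is a dict: "clock": time; "joint_positions": joint angles; "joint_vel": joint speeds; "joint_torque": joint torques, N m; "eef_pos": TCP position; "tool_rot": TCP orientation; "ft_force": force on the tool from outside, world axes, zero at the start; "ft_torque": the same for the moment, N m; "grip_width": opening from 0.0 (shut) to 1.0 (fully open); "gripper_force": force on a finger pad.
Only numpy, scipy, OpenCV 4.12 (cv2) and the standard library are available. Lean on these libraries where they do the work, as an engineer would, in place of code of your own. Each camera call takes 0.05 s, during which the arm holds its last target. There are 200 camera calls.

## Working session

There is one attempt and no reset: what is moved stays moved. The work goes in short steps, Python scripts to look and compute and a tool call to move; the robot and the scene stay as the last step left them, time stands still between calls to the robot, and variables do not carry over. Pictures are saved under pics/ and viewed, at most 14 in all, crops included, and the job is handed in when it is done.

Besides the shell and the picture viewer there is one more tool, called after ">>>" as a command line: name --pt "numbers of a row" for each row, then --argument value for the rest. arm_command: Moves the arm, as the interface text tells. Scaled input: -1 to 1 covers 25 mm each way for a shift and 5 degrees each way for a turn. Its arguments: {"type":"object","properties":{"plan":{"type":"array","items":{"type":"array","items":{"type":"number","minimum":-1,"maximum":1}}},"force":{"type":"number"}},"required":["plan"]}

```bash
mkdir -p pics
cat > h.py <<'E'
import numpy as np, cv2, pickle
from bench import ctrl
from scipy.spatial.transform import Rotation as R
def shot(n):
    s=ctrl.state(); c=ctrl.read_camera(n)
    if n=='wrist':
        T=np.eye(4); q=s['tool_rot']; T[:3,:3]=R.from_quat([q[1],q[2],q[3],q[0]]).as_matrix(); T[:3,3]=s['eef_pos']
        c['world_from_camera']=T@np.array(c['hand_eye'])
    return c
def rays(c,uv):
    K=np.array([[c['fx'],0,c['cx']],[0,c['fy'],c['cy']],[0,0,1.]])
    p=cv2.undistortPoints(np.array(uv,float).reshape(-1,1,2),K,np.array(c['distortion'],float)).reshape(-1,2)
    return np.c_[p[:,0],-p[:,1],-np.ones(len(p))]
def onplane(c,uv,z):
    T=np.array(c['world_from_camera']); d=rays(c,uv)@T[:3,:3].T; o=T[:3,3]
    return o+d*((z-o[2])/d[:,2])[:,None]
def cloud(c):
    v,u=np.mgrid[0:480,0:640]; T=np.array(c['world_from_camera'])
    r=rays(c,np.c_[u.ravel(),v.ravel()])*c['range_z'].reshape(-1,1)
    return (r@T[:3,:3].T+T[:3,3]).reshape(480,640,3)
def save(c,n): cv2.imwrite('pics/'+n,c['img'][:,:,::-1])
E
python3 - <<'E'
from h import *
for n in ('top','side','wrist'):
    c=shot(n); save(c,n+'0.png'); print(n,np.round(c['world_from_camera'],2).tolist(),c['fx'],c['distortion'],(c['range_z']>0).mean())
    pickle.dump(c,open(n+'0.pkl','wb'))
print(ctrl.state())
E
```

```text
top [[-0.01, 0.98, -0.19, 247.77], [-1.0, -0.01, -0.01, 98.99], [-0.01, 0.19, 0.98, 1457.14], [0.0, 0.0, 0.0, 1.0]] 602.4358709438086 [-0.1077851  0.         0.         0.         0.       ] 0.9959993489583333
side [[0.99, 0.1, -0.13, 355.84], [-0.16, 0.56, -0.81, -991.41], [-0.01, 0.82, 0.57, 804.13], [0.0, 0.0, 0.0, 1.0]] 539.0901912592427 [0.01534602 0.         0.         0.         0.        ] 0.9960091145833333
wrist [[0.4, -0.87, -0.3, 164.23], [0.92, 0.38, 0.13, 580.86], [-0.0, -0.33, 0.95, 373.15], [0.0, 0.0, 0.0, 1.0]] 343.73626056647424 [-0.05755917  0.          0.          0.          0.        ] 0.9960546875
{'clock': 0.15, 'joint_positions': array([ 1.04289285e+00,  3.59364470e-01,  1.51120129e+00, -6.29474411e-05,
        1.27249493e+00, -1.15083044e-01]), 'joint_vel': array([-0.0007859 , -0.00252343, -0.00415728,  0.00085072, -0.00031981,
       -0.00107269]), 'joint_torque': array([ 3.81584423e-04, -5.28030145e+01, -2.78929353e+01, -3.59753221e-04,
        8.30507255e-03,  2.57778737e-05]), 'eef_pos': array([240.47544326, 549.14455124, 247.62518708]), 'tool_rot': array([-2.03400695e-04,  2.04938514e-01,  9.78774573e-01, -7.05910971e-04]), 'ft_force': array([-0.97068844, -0.04739057, -0.38717417]), 'ft_torque': array([-0.03390873,  0.01394872, -0.00431701]), 'gripper_force': 0.0, 'grip_width': 1.001968282216461}
```

View pics/top0.png

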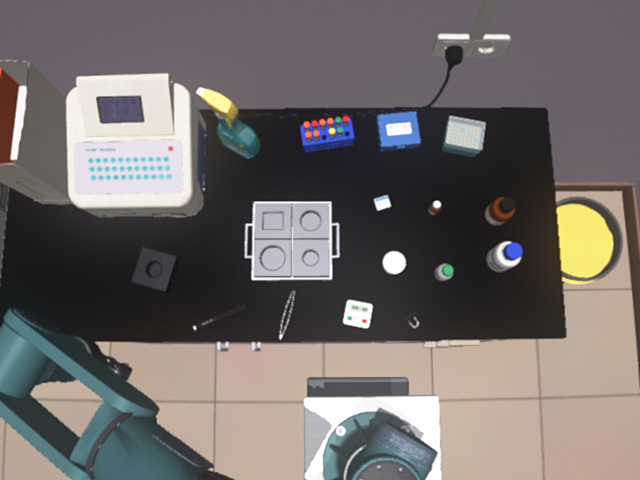

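View pics/side0.png

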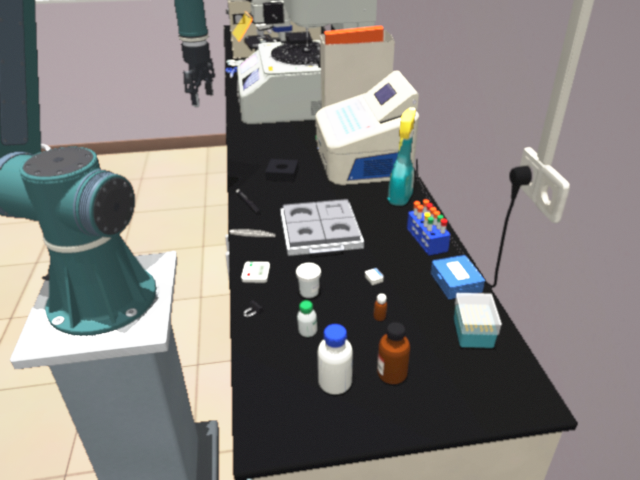

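The top view shows the tray at (291,240): box pocket upper left (273,220), bottle pocket upper right (311,220), cup pocket lower left (272,257) and dropper pocket lower right (311,257). The loose items are the box (382,202), dropper (435,208), cup (394,262) and small bottle (445,272). The large bottles are near (500,210) and (505,255). The side view agrees.

Run:
```python
from h import *
for n in ('top','side'):
    c=pickle.load(open(n+'0.pkl','rb')); P=cloud(c)
    if n=='top': Pt=P
    # plane check
    x,y,z=P[...,0],P[...,1],P[...,2]
    m=(x>300)&(x<800)&(y>-420)&(y<330)
    print(n,'table z med',np.median(z[m&(abs(z)<12)]))
    lab=(m&(z>7)&(z<200)).astype(np.uint8)
    k,L,st,ce=cv2.connectedComponentsWithStats(lab)
    for i in range(1,k):
        if st[i,4]<25: continue
        q=P[L==i]; h=np.percentile(q[:,2],97); t=q[q[:,2]>h-6]
        print(ce[i].round(),st[i,4],'lo',q.min(0).round(),'hi',q.max(0).round(),'topc',t.mean(0).round(1),'tsize',np.ptp(t,axis=0).round())
        if 60<st[i,2]<150 and n=='top' :
            b=st[i]; print(b)
c=pickle.load(open('top0.pkl','rb'))
g=cv2.cvtColor(c['img'],cv2.COLOR_RGB2GRAY)
P=Pt
for nm,(u,v) in dict(box=(273,220),bot=(311,220),cup=(272,257),drop=(311,257)).items():
    sub=P[v-19:v+19,u-19:u+19].reshape(-1,3); fl=14.5 if nm!='box' else 28.5
    f=sub[abs(sub[:,2]-fl)<(6 if nm!='box' else 2.5)]
    print(nm,len(f),f.mean(0).round(1),'mid',((f.min(0)+f.max(0))/2).round(1),np.ptp(f,axis=0).round(),'top z',np.percentile(sub[:,2],90).round(1))
```

```text
top table z med 1.4705429325578052
[243. 138.] 870 lo [739. 267.   7.] hi [793. 330. 199.] topc [769.5 321.4 183.2] tsize [13. 27. 31.]
[325. 136.] 996 lo [755.  27.   7.] hi [800. 163.  94.] topc [782.8 111.7  87.9] tsize [35. 92. 11.]
[464. 139.] 1102 lo [ 736. -290.    8.] hi [ 800. -189.   78.] topc [ 772.5 -241.9   71. ] tsize [63. 97. 10.]
[398. 139.] 712 lo [ 752. -133.    7.] hi [800. -31.  47.] topc [779.8 -78.6  40. ] tsize [43. 98. 10.]
[382. 203.] 172 lo [600. -57.   7.] hi [637. -17.  24.] topc [616.5 -36.9  19. ] tsize [32. 37.  8.]
[500. 211.] 679 lo [ 558. -345.    8.] hi [ 613. -287.  125.] topc [ 587.  -317.8  119.7] tsize [33. 35.  9.]
[292. 241.] 6310 lo [428.  71.   7.] hi [627. 302.  47.] topc [524.5 183.   38. ] tsize [180. 178.  12.]
[ 245  201   95   80 6310]
[434. 208.] 137 lo [ 587. -178.    7.] hi [ 613. -149.   67.] topc [ 602.4 -162.3   60.3] tsize [16. 15.  9.]
[504. 256.] 826 lo [ 444. -376.    7.] hi [ 520. -287.  140.] topc [ 475.4 -319.8  131.6] tsize [40. 37. 12.]
[394. 263.] 416 lo [436. -89.   7.] hi [498. -30.  72.] topc [461.  -56.3  65.6] tsiz
[... 1447 characters left out ...]
54. -82.  18.] topc [341.3 -96.2  14.1] tsize [23. 29.  6.]
[307. 318.] 514 lo [ 425. -200.    7.] hi [ 462. -167.   75.] topc [ 442.  -181.3   72.6] tsize [25. 26.  7.]
[394. 354.] 1525 lo [ 559. -348.    7.] hi [ 616. -294.  121.] topc [ 587.1 -320.7  117.4] tsize [34. 34.  8.]
[335. 360.] 1917 lo [ 446. -353.    7.] hi [ 507. -302.  134.] topc [ 476.3 -322.8  129.1] tsize [39. 39.  9.]
box 226 [573.7 231.1  29. ] mid [574.2 232.9  28.5] [91. 91.  5.] top z 39.6
bot 277 [576.6 139.2  15.6] mid [578.2 140.7  14.5] [94. 92. 12.] top z 39.1
cup 409 [483.4 234.8  15.6] mid [487.1 237.   14.5] [89. 88. 12.] top z 39.0
drop 166 [485.4 140.1  15.9] mid [486.8 139.4  14.4] [88. 88. 12.] top z 39.6
```

```bash
cat > meas.py <<'E'
from h import *
def rect(P,m):
    p=P[m][:,:2].astype(np.float32); r=cv2.minAreaRect(p); return np.round(r[0],1),np.round(r[1],1),round(r[2],1)
E
python3 - <<'E'
from meas import *
for n in('top','side'):
    c=pickle.load(open(n+'0.pkl','rb')); P=cloud(c); x,y,z=[P[...,i] for i in range(3)]
    hsv=cv2.cvtColor(c['img'],cv2.COLOR_RGB2HSV)
    m=(z>30)&(z<44)&(x>420)&(x<640)&(y>60)&(y<310); m=cv2.morphologyEx(m.astype(np.uint8),cv2.MORPH_OPEN,np.ones((5,5)))>0
    print(n,'tray',rect(P,m))
    m=(z>9)&(x>590)&(x<645)&(y>-70)&(y<-5); print('box',rect(P,m))
E
```

```text
top tray (array([525.7, 187.2]), array([178.4, 178.3]), 89.5)
box (array([621.7, -42.8]), array([33.7, 51.2]), 29.3)
side tray (array([527.3, 188.2]), array([188.6, 179.8]), 89.9)
box (array([619.7, -34.9]), array([31.4, 39.2]), 16.6)
```

>>> arm_command --pt "0 0 -1 0.9 -0.5 0 1" --pt "0 0 -1 0.9 -0.5 0 1" --pt "0 0 -1 0 -1 0 1" --pt "0 0 -1 0 -1 0 1" --pt "0 0 -0.7 0 -1 0 1" --pt "0 0 0 -1 -1 0 1" --pt "0 0 0 -1 -1 0 1" --pt "0 0 0 -1 -1 0 1" --pt "0 0 0 -1 -1 0 1" --pt "0 0 0 -1 -1 0 1"

```text
clock: 0.98
eef_pos: [303.8, 341.8, 248.3]
tool_rot: [-0.0, 0.001, 1.0, -0.0]
ft_force: [-0.4, 0.6, 0.9]
grip_width: 0.999
gripper_force: 0.0
```

>>> arm_command --pt "0 0 0 -1 -0.9 0 1" --pt "0 0 0 -1 -0.9 0 1" --pt "0 0 0 -1 -0.9 0 1" --pt "0 0 0 -1 -0.9 0 1" --pt "0 0 0 -1 -0.9 0 1" --pt "0 0 0 -1 -0.9 0 1" --pt "0 0 0 -1 -0.9 0 1" --pt "0 0 0 0 0 0 1" --pt "0 0 0 0 0 0 1"

```text
clock: 1.73
eef_pos: [478.8, 184.1, 248.0]
tool_rot: [-0.0, 0.003, 1.0, -0.0]
ft_force: [-1.6, -0.1, 0.4]
grip_width: 0.996
gripper_force: 0.0
```

Run:
```python
from meas import *
c=shot('wrist'); save(c,'w1.png'); pickle.dump(c,open('w1.pkl','wb')); print(ctrl.state()['eef_pos'])
P=cloud(c); z=P[...,2]; print(np.median(z[abs(z)<10]), np.median(z[(z>28)&(z<42)]))
```

```text
[477.52553455 184.85330209 247.8391958 ]
0.15577542218773033 34.46442541224576
```

View pics/w1.png

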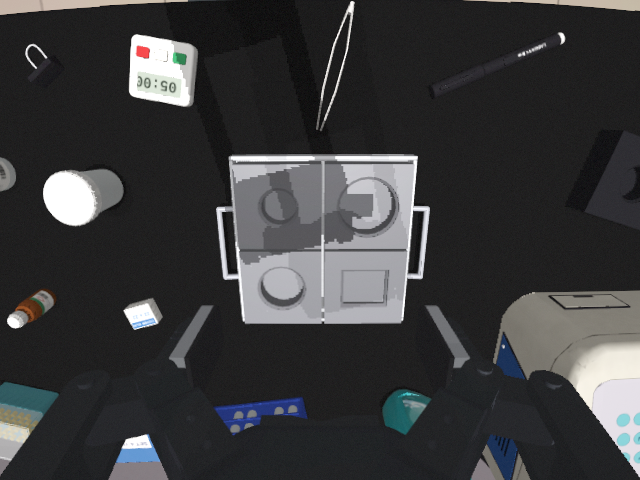

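The wrist view (image up = −world x) shows the tray with pockets at about (279,205) dropper, (367,206) cup, (283,287) bottle and (365,287) box. The cup is at (80,195), the box at (143,313) and the dropper at (30,308). Depth agrees with the known heights.

Run:
```python
from meas import *
c=pickle.load(open('w1.pkl','rb')); P=cloud(c); z=P[...,2]
for nm,(u,v) in dict(drop=(279,205),cup=(367,206),bot=(283,287),box=(365,287)).items():
    m=np.zeros((480,640),np.uint8); m[v-34:v+34,u-36:u+36]=(z<33.2)[v-34:v+34,u-36:u+36]
    k,L,st,ce=cv2.connectedComponentsWithStats(m); i=1+np.argmax([ (s[4] if L[v,u]!=j+1 else 1e6) for j,s in enumerate(st[1:])])
    cn=max(cv2.findContours((L==i).astype(np.uint8),0,1)[0],key=len).reshape(-1,2)
    q=onplane(c,cn,34.5)[:,:2].astype(np.float32)
    A=np.c_[2*q,np.ones(len(q))]; s=np.linalg.lstsq(A,(q**2).sum(1),rcond=None)[0]
    print(nm,'lsq',s[:2].round(1),'D',round(2*np.sqrt(s[2]+s[0]**2+s[1]**2),1),'rect',cv2.minAreaRect(q))
m=(z>30)&(z<40); x,y=P[...,0],P[...,1]; m&=(x>400)&(x<640)&(y>60)&(y<310)
m=cv2.morphologyEx(m.astype(np.uint8),cv2.MORPH_OPEN,np.ones((5,5)))>0
print('tray',rect(P,m))
m=(z>13)&(z<18)&(x>590)&(x<645)&(y>-70)&(y<-5); print('box',rect(P,m))
for nm,(a,b,h) in dict(cup=(461,-57,62),drop=(602,-164,58),).items():
    m=(z>h-4)&(z<h+5)&(x>a-45)&(x<a+45)&(y>b-45)&(y<b+45); print(nm,rect(P,m),P[m].mean(0))
```

```text
drop lsq [479.1 140.3] D 37.2 rect ((479.30914306640625, 140.19552612304688), (38.004573822021484, 38.97114944458008), 74.95172882080078)
cup lsq [479.1 230.6] D 60.0 rect ((479.321044921875, 230.49972534179688), (61.106815338134766, 61.9157600402832), 19.88212013244629)
bot lsq [569.9 140.2] D 48.7 rect ((569.7847900390625, 140.31723022460938), (48.80828857421875, 50.71656036376953), 59.61543655395508)
box lsq [570.2 230.4] D 51.7 rect ((570.0146484375, 230.5471649169922), (50.72029113769531, 45.36571502685547), 89.5585708618164)
tray (array([525.4, 185.4]), array([179.7, 180.4]), 89.7)
box (array([618. , -36.8]), array([30.1, 34.5]), 16.2)
cup (array([461.5, -56. ]), array([52.3, 52.4]), 18.8) [460.57950222 -54.88551584  62.62123602]
drop (array([ 601.6, -163. ]), array([16.3, 16. ]), 82.1) [ 601.27320513 -162.37608767   57.37570595]
```

>>> arm_command --pt "0 0 0 0.07 -0.96 0.44 1" --pt "0 0 0 0.07 -0.96 0.44 1" --pt "0 0 0 0.07 -0.96 0.44 1" --pt "0 0 0 0.07 -0.96 0.44 1" --pt "0 0 0 0.07 -0.96 0.44 1" --pt "0 0 0 0.07 -0.96 0.44 1" --pt "0 0 0 0.07 -0.96 0.44 1" --pt "0 0 0 0.07 -0.96 0.44 1" --pt "0 0 0 0.07 -0.96 0.44 1" --pt "0 0 0 0 0 0 1"

```text
clock: 2.62
eef_pos: [459.4, -32.2, 147.7]
tool_rot: [-0.002, 0.002, 1.0, -0.0]
ft_force: [-0.2, -0.2, 0.1]
grip_width: 1.0
gripper_force: 0.0
```

```bash
cat > look.py <<'E'
from meas import *
import sys
c=shot('wrist'); e=ctrl.state()['eef_pos']; P=cloud(c); x,y,z=[P[...,i] for i in range(3)]
pickle.dump(c,open('wl.pkl','wb'))
print('tcp',np.round(e,1),'J',np.round(ctrl.state()['joint_positions'],2))
for nm,a,b,h,r in [('cup',461,-57,62,40),('small',441,-180,74,25),('drop',602,-164,58,25),('box',618,-37,15,25),('cupT',479,231,76.5,35),('smallT',570,140,88.5,25),('dropT',479,140,72.5,20),('boxT',570,231,43.5,26)]:
    m=(z>h-4)&(z<h+5)&(abs(x-a)<r)&(abs(y-b)<r)
    if m.sum()>40: print(nm,m.sum(),*rect(P,m),'z',np.median(z[m]).round(1),'from tcp',(np.array(rect(P,m)[0])-e[:2]).round(1))
E
python3 look.py
```

```text
tcp [459.8 -30.8 148.4] J [-0.22  0.29  1.92 -0.    0.94 -1.78]
cup 4563 [461.  -57.1] [52.4 52.1] 89.7 z 62.6 from tcp [  1.2 -26.3]
small 1170 [ 440.6 -179.7] [24.8 24.9] 79.2 z 73.6 from tcp [ -19.2 -148.9]
box 950 [618.  -37.2] [31.3 33.8] 17.0 z 15.4 from tcp [158.2  -6.4]
```

>>> arm_command --pt "0 0 0 -0.05 -0.52 0 1" --pt "0 0 0 0 -0.52 0 1" --pt "0 0 0 0 0 0.98 1" --pt "0 0 0 0 0 0.98 1" --pt "0 0 0 0 0 0.98 1" --pt "0 0 0 0 0 0.98 1" --pt "0 0 0 0 0 0 1" --pt "0 0 0 0 0 0 0" --force 25

```text
clock: 3.33
eef_pos: [461.6, -55.1, 51.0]
tool_rot: [-0.001, 0.001, 1.0, 0.001]
ft_force: [0.5, -0.7, 0.8]
grip_width: 0.89
gripper_force: 0.0
```

>>> arm_command --pt "0 0 0 0 0 0 -1" --pt "0 0 0 0 0 0 -1" --pt "0 0 0 0 0 0 -1" --pt "0 0 0 0 0 0 -1" --pt "0 0 0 0 0 0 -1" --pt "0 0 0 0 0 0 -1"

```text
clock: 3.83
eef_pos: [463.8, -56.5, 52.9]
tool_rot: [0.001, 0.002, 1.0, -0.0]
ft_force: [0.2, 3.8, 7.7]
grip_width: 0.604
gripper_force: 25.5
```

>>> arm_command --pt "0 0 0 0 0 -0.4 -1" --pt "0 0 0 0 0 -0.9 -1" --pt "0 0 0 0 0.4 -0.9 -1" --pt "0 0 0 0 1 -0.2 -1" --pt "0 0 0 -0.1 1 0 -1" --pt "0 0 0 -0.1 1 0 -1" --pt "0 0 0 -0.1 1 0 -1" --pt "0 0 0 -0.1 1 0 -1" --pt "0 0 0 -0.1 1 0 -1" --pt "0 0 0 -0.1 1 0 -1"

```text
clock: 4.67
eef_pos: [478.4, 129.4, 112.4]
tool_rot: [0.001, 0.001, 1.0, 0.0]
ft_force: [-0.0, 0.3, -0.4]
grip_width: 0.602
gripper_force: 26.3
```

>>> arm_command --pt "0 0 0 -0.1 1 0 -1" --pt "0 0 0 -0.03 1 0 -1" --pt "0 0 0 0 1 0 -1" --pt "0 0 0 0 0.8 0 -1" --pt "0 0 0 0 0.3 0 -1" --pt "0 0 0 0 0 0 -1" --pt "0 0 0 0 0 0 -1"

```text
clock: 5.25
eef_pos: [481.6, 230.5, 111.7]
tool_rot: [0.0, 0.001, 1.0, -0.0]
ft_force: [-0.5, -1.2, -0.2]
grip_width: 0.602
gripper_force: 26.3
```

Run:
```python
from h import *
c=shot('wrist'); save(c,'w2.png'); P=cloud(c); e=ctrl.state()['eef_pos']; print(e.round(1))
x,y,z=[P[...,i] for i in range(3)]
m=(z>110)&(z<135)&(abs(x-e[0])<40)&(abs(y-e[1])<35); print(m.sum(),P[m].min(0),P[m].max(0))
```

```text
[481.5 229.9 111.6]
14769 [452.16144087 195.78625717 110.00143016] [504.77796002 264.92533387 134.99052025]
```

View pics/w2.png

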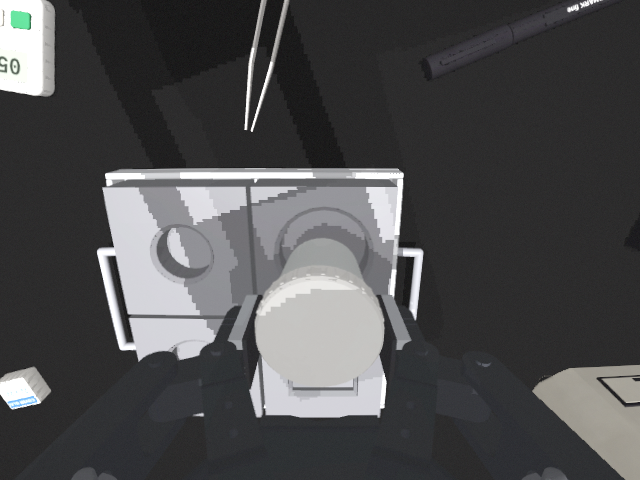

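The held cup is upright at about (320,320) with its lid centre near x 478.5. That lines it up with the cup pocket seen behind it, so I lower it.

>>> arm_command --pt "0 0 0 0 0 0.6 -1" --pt "0 0 0 0 0 0.6 -1" --pt "0 0 0 0 0 0.4 -1" --pt "0 0 0 0 0 0.1 -1" --pt "0 0 0 0 0 0.06 -1" --pt "0 0 0 0 0 0 -1"

```text
clock: 5.8
eef_pos: [481.3, 229.6, 67.6]
tool_rot: [-0.001, 0.002, 1.0, -0.001]
ft_force: [0.0, -0.1, 0.3]
grip_width: 0.604
gripper_force: 26.4
```

>>> arm_command --pt "0 0 0 0 0 0.06 -1" --pt "0 0 0 0 0 0 -1"

```text
clock: 5.97
eef_pos: [482.1, 230.3, 67.0]
tool_rot: [0.0, 0.002, 1.0, -0.0]
ft_force: [-2.7, -1.0, 9.5]
grip_width: 0.596
gripper_force: 27.3
```

>>> arm_command --pt "0 0 0 0 0 0 0.7" --pt "0 0 0 0 0 0 0.7" --pt "0 0 0 0 0 0 0.7" --pt "0 0 0 0 0 0 0.7" --pt "0 0 0 0 0 -0.6 0.7" --pt "0 0 0 0 0 -1 1" --pt "0 0 0 0 0 -1 1" --pt "0 0 0 0 -0.6 -1 1" --pt "0 0 0 0 -1 -1 1" --pt "0 0 0 0 -1 0 1"

```text
clock: 6.8
eef_pos: [484.4, 166.2, 185.2]
tool_rot: [0.004, 0.0, 1.0, 0.001]
ft_force: [1.0, 0.6, -0.3]
grip_width: 0.999
gripper_force: 0.0
```

```bash
python3 look.py
```

```text
tcp [483.  161.9 183.2] J [ 0.19  0.3   1.78 -0.    1.05 -1.38]
box 823 [618.3 -36.9] [29.7 35.4] 16.4 z 15.5 from tcp [ 135.3 -198.8]
cupT 3987 [479.3 228.8] [52.6 52.8] 84.1 z 77.0 from tcp [-3.7 66.9]
```

>>> arm_command --pt "0 0 0 0.12 -1 0.1 1" --pt "0 0 0 0.12 -1 0.1 1" --pt "0 0 0 0.12 -1 0.1 1" --pt "0 0 0 0.12 -1 0.1 1" --pt "0 0 0 0.12 -1 0.1 1" --pt "0 0 0 0.12 -1 0.1 1" --pt "0 0 0 0.12 -1 0.1 1" --pt "0 0 0 0.12 -1 0.1 1" --pt "0 0 0 0.12 -1 0.1 1" --pt "0 0 0 0.12 -1 0.1 1"

```text
clock: 7.68
eef_pos: [450.3, -85.2, 155.4]
tool_rot: [-0.0, 0.001, 1.0, 0.0]
ft_force: [0.5, -0.5, 0.2]
grip_width: 0.997
gripper_force: 0.0
```

>>> arm_command --pt "0 0 0 0.12 -1 0.1 1" --pt "0 0 0 0.12 -1 0.1 1" --pt "0 0 0 0.12 -1 0.1 1" --pt "0 0 0 0.12 -0.6 0.1 1" --pt "0 0 0 0 0 0 1" --pt "0 0 0 0 0 0 1"

```text
clock: 8.18
eef_pos: [438.2, -174.4, 145.4]
tool_rot: [-0.0, 0.002, 1.0, 0.0]
ft_force: [0.0, -0.2, -0.1]
grip_width: 0.998
gripper_force: 0.0
```

```bash
python3 look.py
```

```text
tcp [ 438.2 -173.7  145.5] J [-0.52  0.31  1.9   0.    0.94 -2.09]
small 1170 [ 440.3 -180.9] [24.8 24.4] 51.1 z 73.6 from tcp [ 2.1 -7.2]
```

>>> arm_command --pt "0 0 0 -0.08 -0.28 0.2 1" --pt "0 0 0 0 0 1 1" --pt "0 0 0 0 0 1 1" --pt "0 0 0 0 0 1 1" --pt "0 0 0 0 0 1 0" --pt "0 0 0 0 0 0 -0.5" --pt "0 0 0 0 0 0 -1" --pt "0 0 0 0 0 0 -1" --pt "0 0 0 0 0 0 -1" --pt "0 0 0 0 0 0 -1"

```text
clock: 9.07
eef_pos: [441.6, -181.6, 42.2]
tool_rot: [0.001, 0.001, 1.0, -0.001]
ft_force: [-0.4, -1.5, -0.8]
grip_width: 0.425
gripper_force: 25.0
```

>>> arm_command --pt "0 0 0 0 0 0 -1" --pt "0 0 0 0 0 0 -1" --pt "0 0 0 0 0 0 -1"

```text
clock: 9.32
eef_pos: [441.1, -181.5, 41.7]
tool_rot: [0.001, 0.001, 1.0, -0.0]
ft_force: [0.0, 0.3, 5.7]
grip_width: 0.427
gripper_force: 25.5
```

>>> arm_command --pt "0 0 0 0 0 -0.3 -1" --pt "0 0 0 0 0 -0.5 -1" --pt "0 0 0 0 0 0 -1"

```text
clock: 9.57
eef_pos: [441.4, -181.7, 62.5]
tool_rot: [0.001, 0.001, 1.0, -0.001]
ft_force: [-0.2, 0.1, -1.1]
grip_width: 0.423
gripper_force: 25.3
```

Run:
```python
from h import *
c=shot('side'); cv2.imwrite('pics/s3.png',cv2.resize(c['img'][220:400,220:420,::-1],None,fx=3,fy=3))
```

```text
(no output)
```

View pics/s3.png

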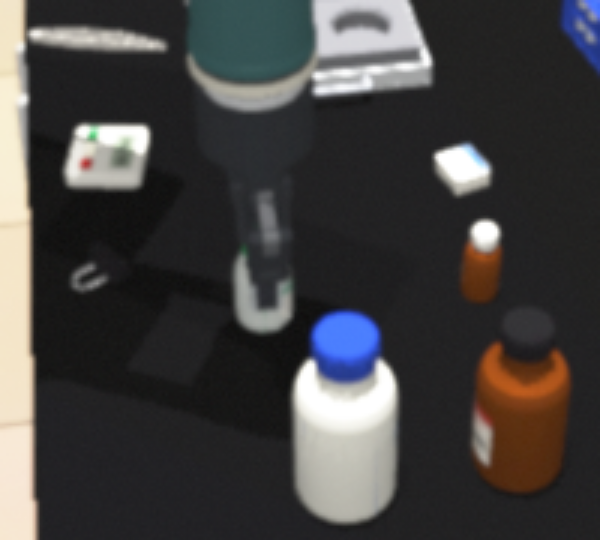

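The side crop shows the bottle upright in the fingers at (265,290), with the pads on its straight body and both large bottles untouched. I carry it over.

>>> arm_command --pt "0 0 0 0 0 -0.8 -1" --pt "0 0 0 0 0.4 -0.8 -1" --pt "0 0 0 -0.4 0.95 0 -1" --pt "0 0 0 -0.4 1 0 -1" --pt "0 0 0 -0.4 1 0 -1" --pt "0 0 0 -0.4 1 0 -1" --pt "0 0 0 -0.4 1 0 -1" --pt "0 0 0 -0.4 1 0 -1" --pt "0 0 0 -0.4 1 0 -1" --pt "0 0 0 -0.4 1 0 -1"

```text
clock: 10.45
eef_pos: [521.1, 28.7, 100.4]
tool_rot: [-0.0, 0.001, 1.0, -0.0]
ft_force: [0.0, 0.0, -0.4]
grip_width: 0.428
gripper_force: 25.3
```

>>> arm_command --pt "0 0 0 -0.4 1 0 -1" --pt "0 0 0 -0.4 1 0 -1" --pt "0 0 0 -0.4 1 0 -1" --pt "0 0 0 -0.4 0.9 0 -1" --pt "0 0 0 -0.4 0.6 0 -1" --pt "0 0 0 0 0 0 -1" --pt "0 0 0 0 0 0 -1"

```text
clock: 11.03
eef_pos: [571.3, 140.3, 100.2]
tool_rot: [-0.0, 0.0, 1.0, -0.0]
ft_force: [-0.5, -0.2, -0.8]
grip_width: 0.427
gripper_force: 25.3
```

Run:
```python
from meas import *
c=shot('wrist'); P=cloud(c); e=ctrl.state()['eef_pos']; print(e.round(1))
x,y,z=[P[...,i] for i in range(3)]
m=(abs(x-e[0])<20)&(abs(y-e[1])<13.5)&(z>120); print(m.sum(), np.percentile(z[m],[5,50,95]), rect(P,m))
```

```text
[570.6 139.5 100.1]
12401 [125.83312391 162.92493255 178.30457897] (array([566.9, 139.4]), array([27. , 32.5]), 89.7)
```

>>> arm_command --pt "0 0 0 0 0 0.6 -1" --pt "0 0 0 0 0 0.6 -1" --pt "0 0 0 0 0 0.3 -1" --pt "0 0 0 0 0 0.12 -1" --pt "0 0 0 0 0 0 -1"

```text
clock: 11.5
eef_pos: [570.3, 138.9, 59.5]
tool_rot: [-0.001, 0.002, 1.0, -0.0]
ft_force: [-0.9, -0.4, -1.3]
grip_width: 0.424
gripper_force: 25.3
```

>>> arm_command --pt "0 0 0 0 0 0.06 -1" --pt "0 0 0 0 0 0 -1"

```text
clock: 11.67
eef_pos: [571.7, 139.5, 59.2]
tool_rot: [0.0, 0.001, 1.0, -0.0]
ft_force: [-1.0, 0.3, -1.1]
grip_width: 0.428
gripper_force: 25.3
```

>>> arm_command --pt "0 0 0 0 0 0.06 -1" --pt "0 0 0 0 0 0 -1"

```text
clock: 11.83
eef_pos: [571.7, 139.8, 57.6]
tool_rot: [0.0, 0.001, 1.0, -0.0]
ft_force: [0.2, -0.2, -0.8]
grip_width: 0.426
gripper_force: 25.3
```

>>> arm_command --pt "0 0 0 0 0 0.05 -1" --pt "0 0 0 0 0 0 -1"

```text
clock: 12.0
eef_pos: [571.7, 139.8, 56.3]
tool_rot: [0.0, 0.001, 1.0, -0.0]
ft_force: [0.5, -0.4, 0.5]
grip_width: 0.425
gripper_force: 25.4
```

>>> arm_command --pt "0 0 0 0 0 0.05 -1" --pt "0 0 0 0 0 0 0.4" --pt "0 0 0 0 0 0 0.4" --pt "0 0 0 0 0 0 0.4" --pt "0 0 0 0 0 0 0.4" --pt "0 0 0 0 0 -0.5 0.4" --pt "0 0 0 0 0 -1 0.6" --pt "0 0 0 0 0 -1 1" --pt "0 0 0 0 -0.5 -1 1" --pt "0 0 0 0 -1 -0.5 1"

```text
clock: 12.83
eef_pos: [572.7, 104.0, 157.6]
tool_rot: [0.002, 0.0, 1.0, 0.001]
ft_force: [0.7, 0.4, 0.7]
grip_width: 1.002
gripper_force: 0.0
```

```bash
python3 look.py
```

```text
tcp [573.7  98.8 159. ] J [ 0.05  0.42  1.65 -0.    1.06 -1.51]
box 1239 [618.  -37.1] [30.  35.6] 17.9 z 15.3 from tcp [  44.3 -135.9]
cupT 6560 [479.5 228.5] [52.7 52.5] 2.8 z 76.8 from tcp [-94.2 129.7]
smallT 1220 [571.1 137.7] [24.6 25. ] 57.7 z 87.9 from tcp [-2.6 38.9]
```

>>> arm_command --pt "0 0 0 -0.12 -1 0.1 1" --pt "0 0 0 -0.12 -1 0.1 1" --pt "0 0 0 -0.12 -1 0.1 1" --pt "0 0 0 -0.12 -1 0.1 1" --pt "0 0 0 -0.12 -1 0.1 1" --pt "0 0 0 -0.12 -1 0.1 1" --pt "0 0 0 -0.12 -1 0.1 1" --pt "0 0 0 -0.12 -1 0.1 1" --pt "0 0 0 -0.12 -1 0.1 1" --pt "0 0 0 0 -0.6 0 1"

```text
clock: 13.72
eef_pos: [597.8, -140.3, 131.5]
tool_rot: [-0.0, 0.002, 1.0, -0.0]
ft_force: [0.9, -0.6, 0.1]
grip_width: 0.998
gripper_force: 0.0
```

>>> arm_command --pt "0 0 0 0 0 0 1" --pt "0 0 0 0 0 0 1"

```text
clock: 13.88
eef_pos: [597.2, -138.0, 132.0]
tool_rot: [-0.0, 0.002, 1.0, 0.0]
ft_force: [0.4, -0.5, 0.1]
grip_width: 1.002
gripper_force: 0.0
```

```bash
python3 look.py
```

```text
tcp [ 597.2 -137.2  132.1] J [-0.34  0.5   1.6   0.    1.04 -1.91]
drop 518 [ 601.7 -164.3] [17.  16.1] 19.4 z 57.5 from tcp [  4.5 -27.1]
box 1557 [618.  -37.2] [29.4 34.6] 16.7 z 15.2 from tcp [ 20.8 100. ]
```

>>> arm_command --pt "0 0 0 -0.18 -0.54 0 1" --pt "0 0 0 0 -0.54 0.2 1" --pt "0 0 0 0 0 0.9 1" --pt "0 0 0 0 0 0.9 1" --pt "0 0 0 0 0 0.9 0.6" --pt "0 0 0 0 0 0.8 0" --pt "0 0 0 0 0 0 -0.5" --pt "0 0 0 0 0 0 -1" --pt "0 0 0 0 0 0 -1" --pt "0 0 0 0 0 0 -1"

```text
clock: 14.77
eef_pos: [603.3, -165.4, 41.3]
tool_rot: [0.001, 0.001, 1.0, -0.001]
ft_force: [0.2, 0.4, -0.2]
grip_width: 0.285
gripper_force: 25.1
```

>>> arm_command --pt "0 0 0 0 0 0 -1" --pt "0 0 0 0 0 0 -1" --pt "0 0 0 0 0 0 -1" --pt "0 0 0 0 0 0 -1"

```text
clock: 15.1
eef_pos: [602.5, -165.0, 40.6]
tool_rot: [0.001, 0.001, 1.0, -0.0]
ft_force: [0.2, 0.9, 3.2]
grip_width: 0.287
gripper_force: 25.4
```

>>> arm_command --pt "0 0 0 0 0 -0.5 -1" --pt "0 0 0 0 0 -1 -1" --pt "0 0 0 0.2 0.4 -0.9 -1" --pt "0 0 0 0.4 1 0 -1" --pt "0 0 0 0.4 1 0 -1" --pt "0 0 0 0.4 1 0 -1" --pt "0 0 0 0.4 1 0 -1" --pt "0 0 0 0.4 1 0 -1" --pt "0 0 0 0.4 1 0 -1" --pt "0 0 0 0.4 1 0 -1"

```text
clock: 15.93
eef_pos: [527.1, 21.4, 100.8]
tool_rot: [0.0, 0.001, 1.0, -0.0]
ft_force: [-0.3, -0.5, -0.0]
grip_width: 0.287
gripper_force: 25.2
```

>>> arm_command --pt "0 0 0 0.4 1 0 -1" --pt "0 0 0 0.4 1 0 -1" --pt "0 0 0 0.4 1 0 -1" --pt "0 0 0 0.4 1 0 -1" --pt "0 0 0 0.3 0.8 0 -1" --pt "0 0 0 0 0 0 -1" --pt "0 0 0 0 0 0 -1"

```text
clock: 16.52
eef_pos: [480.2, 141.3, 100.5]
tool_rot: [0.0, 0.0, 1.0, -0.0]
ft_force: [1.5, -0.9, 0.1]
grip_width: 0.285
gripper_force: 25.2
```

Run:
```python
from h import *
c=shot('wrist'); save(c,'w4.png'); print([ctrl.state()['eef_pos'].round(1) for _ in range(2)])
```

```text
[array([480.8, 140.6, 100.5]), array([480.8, 140.6, 100.5])]
```

View pics/w4.png

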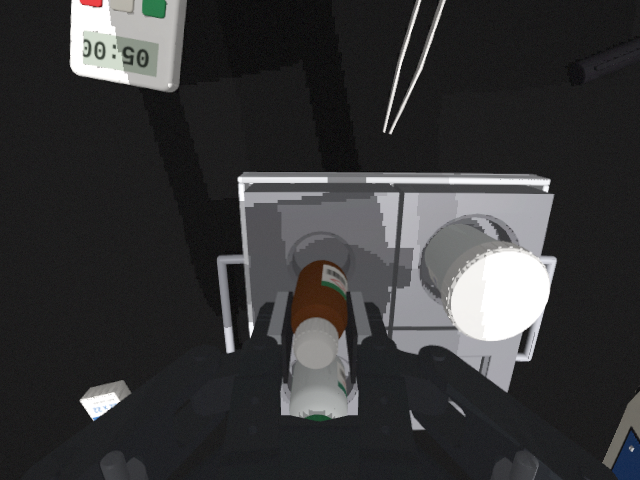

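The dropper is held upright at (320,300), just above its pocket at (322,258), so I lower it.

>>> arm_command --pt "0 0 0 0 0 0.6 -1" --pt "0 0 0 0 0 0.6 -1" --pt "0 0 0 0 0 0.4 -1" --pt "0 0 0 0 0 0.12 -1" --pt "0 0 0 0 0 0 -1"

```text
clock: 16.98
eef_pos: [480.1, 139.7, 56.1]
tool_rot: [-0.001, 0.002, 1.0, -0.0]
ft_force: [0.1, 0.0, -0.4]
grip_width: 0.286
gripper_force: 25.2
```

>>> arm_command --pt "0 0 0 0 0 0.06 -1" --pt "0 0 0 0 0 0 -1"

```text
clock: 17.15
eef_pos: [480.9, 140.2, 55.6]
tool_rot: [0.0, 0.002, 1.0, -0.0]
ft_force: [1.5, -0.0, 0.1]
grip_width: 0.287
gripper_force: 25.2
```

>>> arm_command --pt "0 0 0 0 0 0.06 -1" --pt "0 0 0 0 0 0 -1"

```text
clock: 17.32
eef_pos: [481.2, 140.5, 54.9]
tool_rot: [0.001, 0.001, 1.0, -0.0]
ft_force: [-1.3, -0.2, 7.6]
grip_width: 0.286
gripper_force: 25.6
```

>>> arm_command --pt "0 0 0 0 0 0 0" --pt "0 0 0 0 0 0 0" --pt "0 0 0 0 0 0 0" --pt "0 0 0 0 0 -0.5 0" --pt "0 0 0 0 0 -1 0" --pt "0 0 0 0 0 -1 0" --pt "0 0 0 0 0 -1 0.3" --pt "0 0 0 0 -1 -0.5 0.3" --pt "0 0 0 0 -1 0 0.3" --pt "0 0 0 0 -1 0 0.3"

```text
clock: 18.15
eef_pos: [481.0, 65.0, 155.1]
tool_rot: [0.001, 0.001, 1.0, -0.0]
ft_force: [-0.4, 0.3, -0.2]
grip_width: 0.65
gripper_force: 0.0
```

```bash
python3 look.py
```

```text
tcp [480.6  61.3 154.5] J [-0.01  0.31  1.87 -0.    0.97 -1.58]
cupT 4465 [479.7 228.4] [52.6 52.1] 12.1 z 76.9 from tcp [ -0.9 167.1]
dropT 497 [479.9 141.4] [16.6 17. ] 68.4 z 71.9 from tcp [-0.7 80.1]
```

>>> arm_command --pt "0 0 0 -0.91 -0.67 0.3 0.3" --pt "0 0 0 -0.91 -0.67 0.3 0.3" --pt "0 0 0 -0.91 -0.67 0.3 0.3" --pt "0 0 0 -0.91 -0.67 0.3 0.3" --pt "0 0 0 -0.91 -0.67 0.3 0.3" --pt "0 0 0 -0.91 -0.67 0.3 0.3" --pt "0 0 -1 0 0 0 0.3" --pt "0 0 -1 0 0 0 0.3" --pt "0 0 -1 0 0 0 0.3" --pt "0 0 -0.34 0 0 0 0.3"

```text
clock: 19.03
eef_pos: [616.2, -35.4, 108.2]
tool_rot: [-0.001, -0.146, 0.989, 0.0]
ft_force: [-0.1, 0.7, 0.2]
grip_width: 0.653
gripper_force: 0.0
```

>>> arm_command --pt "0 0 0 0 0 0 0.3" --pt "0 0 0 0 0 0 0.3"

```text
clock: 19.2
eef_pos: [616.2, -35.2, 108.6]
tool_rot: [-0.0, -0.143, 0.99, 0.0]
ft_force: [-0.3, -0.4, 0.2]
grip_width: 0.655
gripper_force: 0.0
```

```bash
python3 look.py
python3 - <<'E'
from h import *
save(pickle.load(open('wl.pkl','rb')),'w5.png'); s=ctrl.state(); q=s['tool_rot']; M=R.from_quat([q[1],q[2],q[3],q[0]]).as_matrix(); print(np.degrees(np.arctan2(M[1,1],M[0,1])), (M.T@(np.array([618,-37.1,s['eef_pos'][2]])-s['eef_pos'])).round(1))
E
```

```text
tcp [616.3 -35.2 108.6] J [-0.17  0.53  1.61 -0.    1.   -2.03]
box 2022 [618.2 -37.7] [29.4 34.1] 16.2 z 15.2 from tcp [ 1.9 -2.5]
106.48350464007652 [-1.1 -2.3 -0. ]
```

View pics/w5.png

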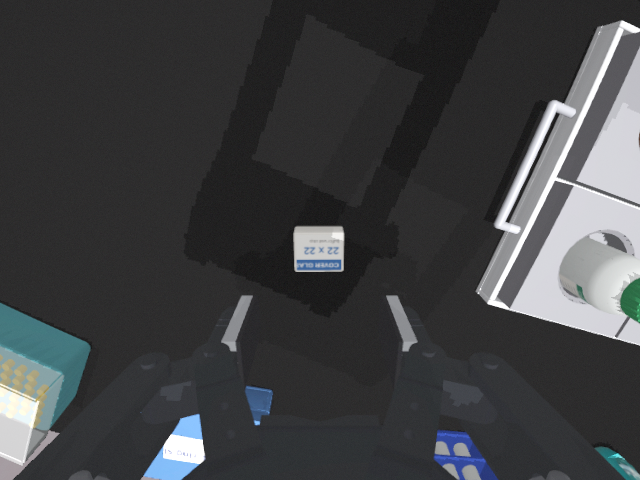

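The box is square to the jaws at (319,249). I check where the fingertips sit in depth before lowering.

Run:
```python
from h import *
c=pickle.load(open('wl.pkl','rb')); s=ctrl.state(); q=s['tool_rot']; M=R.from_quat([q[1],q[2],q[3],q[0]]).as_matrix()
P=(cloud(c)-s['eef_pos'])@M
for sl in (np.s_[285:400,215:260],np.s_[285:400,380:425]):
    p=P[sl].reshape(-1,3); p=p[(p[:,2]<40)&(p[:,2]>-40)&(abs(p[:,0])<14)]; print(len(p),np.percentile(p[:,2],[90,97,99.5]).round(1),np.percentile(p[:,1],[3,97]).round(1))
```

```text
2902 [ 3.5  8.  11.5] [-41.8 -29.6]
2906 [ 3.   7.4 10.9] [25.5 37.7]
```

>>> arm_command --pt "0 0 0 -0.05 0 0.8 0.3" --pt "0 0 0 0 0 1 0.3" --pt "0 0 0 0 0 1 0.3" --pt "0 0 0 0 0 0.6 0.3" --pt "0 0 0 0 0 0.08 0.3" --pt "0 0 0 0 0 0 0" --pt "0 0 0 0 0 0 -0.5" --pt "0 0 0 0 0 0 -1" --pt "0 0 0 0 0 0 -1" --pt "0 0 0 0 0 0 -1"

```text
clock: 20.08
eef_pos: [618.4, -35.2, 22.9]
tool_rot: [0.001, -0.144, 0.99, -0.0]
ft_force: [0.6, -0.6, -0.0]
grip_width: 0.388
gripper_force: 27.6
```

>>> arm_command --pt "0 0 0 0 0 0 -1" --pt "0 0 0 0 0 0 -1"

```text
clock: 20.25
eef_pos: [618.1, -35.1, 22.5]
tool_rot: [0.001, -0.144, 0.99, -0.0]
ft_force: [-0.2, -0.2, 3.3]
grip_width: 0.389
gripper_force: 28.1
```

>>> arm_command --pt "0 0 0 0 0 -0.4 -1" --pt "0 0 0 0 0 -1 -1" --pt "0 0 0 0 0 -1 -1" --pt "0 0 0.84 0 0 -1 -1" --pt "0 0 1 0 0 -1 -1" --pt "0 0 1 0 0 -0.2 -1" --pt "0 0 0.45 0 0 0 -1" --pt "0 0 0 0 0 0 -1"

```text
clock: 20.92
eef_pos: [618.2, -35.1, 138.5]
tool_rot: [0.001, -0.0, 1.0, -0.0]
ft_force: [0.4, -0.4, -0.8]
grip_width: 0.385
gripper_force: 27.7
```

>>> arm_command --pt "0 0 0 0.16 0.9 0 -1" --pt "0 0 0 0.16 1 0 -1" --pt "0 0 0 0.16 1 0 -1" --pt "0 0 0 0.16 1 0 -1" --pt "0 0 0 0.16 1 0 -1" --pt "0 0 0 0.16 1 0 -1" --pt "0 0 0 0.16 1 0 -1" --pt "0 0 0 0.16 1 0 -1" --pt "0 0 0 0.16 1 0 -1" --pt "0 0 0 0.16 1 0 -1"

```text
clock: 21.75
eef_pos: [576.4, 213.5, 136.6]
tool_rot: [-0.001, -0.002, 1.0, -0.0]
ft_force: [0.5, 0.2, -0.8]
grip_width: 0.389
gripper_force: 27.7
```

>>> arm_command --pt "0 0 0 0.16 0.8 0 -1" --pt "0 0 0 0.16 0 0 -1" --pt "0 0 0 0 0 0 -1"

```text
clock: 22.0
eef_pos: [567.7, 233.1, 136.5]
tool_rot: [-0.001, -0.003, 1.0, -0.0]
ft_force: [0.7, 0.2, -0.6]
grip_width: 0.391
gripper_force: 27.7
```

```bash
python3 look.py
python3 - <<'E'
from h import *
save(pickle.load(open('wl.pkl','rb')),'w6.png'); s=ctrl.state(); q=s['tool_rot']; M=R.from_quat([q[1],q[2],q[3],q[0]]).as_matrix(); print(np.degrees(np.arctan2(M[1,1],M[0,1])))
E
```

```text
tcp [568.3 232.2 136.5] J [ 0.28  0.49  1.6  -0.    1.05 -1.3 ]
cupT 8521 [479.7 229.1] [52.5 52.7] 25.0 z 77.0 from tcp [-88.6  -3.1]
smallT 1379 [570.5 139. ] [24.8 24. ] 19.1 z 88.0 from tcp [  2.2 -93.2]
dropT 845 [480.6 141.4] [16.6 17.4] 53.5 z 71.9 from tcp [-87.7 -90.8]
90.22393471114462
```

View pics/w6.png

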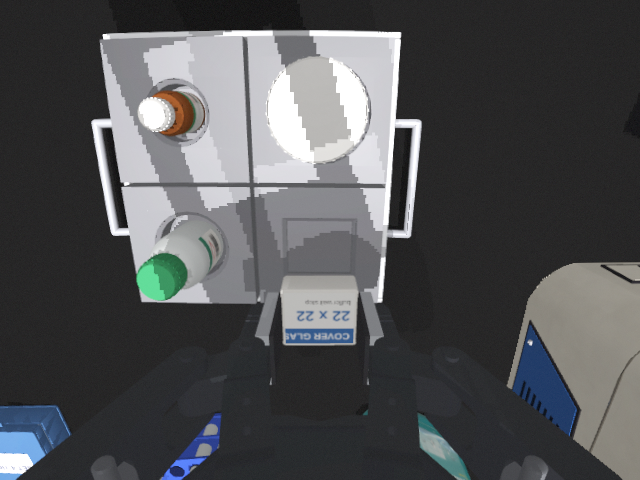

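The box is square over its pocket at (320,248). Dropper, bottle and cup all sit in their pockets. I lower the box.

>>> arm_command --pt "0 0 0 -0.07 0 0.5 -1" --pt "0 0 0 0 0 0.9 -1" --pt "0 0 0 0 0 0.9 -1" --pt "0 0 0 0 0 0.6 -1" --pt "0 0 0 0 0 0.3 -1" --pt "0 0 0 0 0 0 -1" --pt "0 0 0 0 0 0 -1"

```text
clock: 22.63
eef_pos: [571.0, 231.6, 56.3]
tool_rot: [-0.0, -0.0, 1.0, -0.0]
ft_force: [0.7, -0.3, -0.4]
grip_width: 0.385
gripper_force: 27.7
```

>>> arm_command --pt "0 0 0 0 0 0.08 -1" --pt "0 0 0 0 0 0 -1"

```text
clock: 22.8
eef_pos: [571.8, 232.4, 55.6]
tool_rot: [0.001, -0.001, 1.0, 0.0]
ft_force: [0.0, -0.0, -0.8]
grip_width: 0.386
gripper_force: 27.7
```

>>> arm_command --pt "0 0 0 0 0 0.08 -1" --pt "0 0 0 0 0 0 -1"

```text
clock: 22.97
eef_pos: [571.2, 232.5, 53.3]
tool_rot: [0.0, -0.001, 1.0, 0.0]
ft_force: [0.4, -0.9, -0.6]
grip_width: 0.389
gripper_force: 27.7
```

>>> arm_command --pt "0 0 0 0 0 0.06 -1" --pt "0 0 0 0 0 0 -1"

```text
clock: 23.13
eef_pos: [570.9, 232.5, 51.3]
tool_rot: [0.0, -0.001, 1.0, -0.0]
ft_force: [-0.0, 0.5, -0.3]
grip_width: 0.388
gripper_force: 27.7
```

>>> arm_command --pt "0 0 0 0 0 0.05 -1" --pt "0 0 0 0 0 0 -1"

```text
clock: 23.3
eef_pos: [571.0, 232.5, 51.0]
tool_rot: [0.0, -0.001, 1.0, -0.0]
ft_force: [-2.2, -0.9, 8.1]
grip_width: 0.389
gripper_force: 28.6
```

Contact with the floor, so I release, rise and look.

>>> arm_command --pt "0 0 0 0 0 0 0.2" --pt "0 0 0 0 0 0 0.2" --pt "0 0 0 0 0 0 0.2" --pt "0 0 0 0 0 0 0.2" --pt "0 0 0 0 0 -0.5 0.2" --pt "0 0 0 0 0 -1 0.2" --pt "0 0 0 0 0 -1 0.2" --pt "0 0 0 0 0 -1 0.2" --pt "0 0 0 0.5 0 -1 0.2" --pt "0 0 0 1 0 -1 0.2"

```text
clock: 24.13
eef_pos: [536.0, 232.5, 189.9]
tool_rot: [0.002, -0.0, 1.0, 0.0]
ft_force: [0.3, -0.5, 1.1]
grip_width: 0.601
gripper_force: 0.0
```

>>> arm_command --pt "0 0 0 1 -0.5 0 0.2" --pt "0 0 0 1 -0.5 0 0.2" --pt "0 0 0 0 0 0 0.2" --pt "0 0 0 0 0 0 0.2"

```text
clock: 24.47
eef_pos: [482.1, 206.8, 188.5]
tool_rot: [-0.0, -0.001, 1.0, -0.0]
ft_force: [0.3, 1.1, 0.2]
grip_width: 0.598
gripper_force: 0.0
```

```bash
python3 look.py
python3 - <<'E'
from meas import *
save(pickle.load(open('wl.pkl','rb')),'w7.png')
for n in ('top','side'):
    P=cloud(shot(n)); x,y,z=[P[...,i] for i in range(3)]
    for nm,a,b,h in (('bw',475,-320,130),('bb',587,-318,118)):
        m=(z>h-8)&(z<h+8)&(abs(x-a)<40)&(abs(y-b)<40); print(n,nm,P[m].mean(0).round(1))
E
```

```text
tcp [483.7 207.3 188.5] J [ 0.27  0.32  1.74 -0.    1.08 -1.3 ]
cupT 3869 [479.5 228.8] [52.4 52.7] 22.0 z 77.1 from tcp [-4.2 21.5]
dropT 395 [480.7 141.5] [16.4 17.7] 72.0 z 72.1 from tcp [ -3.  -65.8]
boxT 1069 [570.8 230.1] [29.  34.1] 0.8 z 43.9 from tcp [87.1 22.8]
top bw [ 474.6 -319.1  130.5]
top bb [ 586.6 -317.4  118.3]
side bw [ 476.1 -323.7  128.9]
side bb [ 587.2 -321.3  116.7]
```

View pics/w7.png

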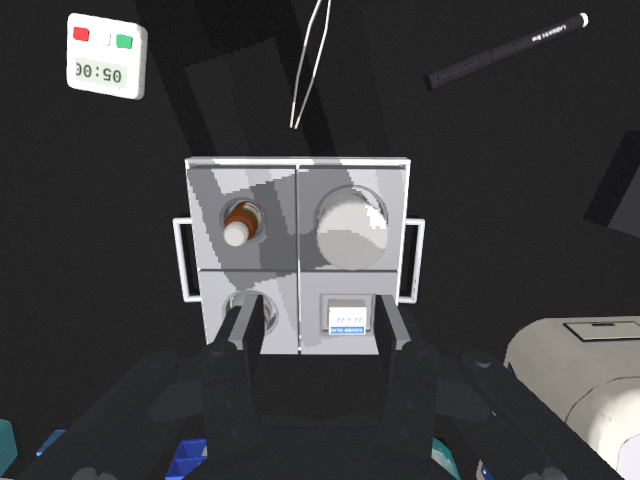

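The picture shows the dropper (243,222), cup (352,230), bottle (250,315, partly hidden) and box (347,317) seated in their pockets. Top heights and centres match, and the large bottles haven't moved. The arm is clear, so I hand in.

```bash
python3 -c "
from bench import ctrl
print(ctrl.job_done())"
```

```text
the job is handed in; nothing more can be done
None
```

The cup, small bottle, dropper and cover-glass box are each set down in their own inserts, with measured centres within about 3 mm and tops within about 1 mm of where they should be. Both large bottles stand where they were, and the job was handed in at about 25 s; no verdict was returned.

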